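# Open the seed storage case and put the sample jar away

### The job

Push the storage case's hinged lid up from under its front lip, past its balance point and on until it comes up against the rubber stop bar behind it; lean on it there for a moment with roughly 10 N, never hard (the hinge is light: stay well under 20 N), so that the lid stays open by itself. Then take the one short glass jar from the bench and set it down upright, without dropping it, on the floor of the case's empty bay, let go, and leave the tall jars and the bowl where they are.

Things in the scene. Friction and masses are not known exactly. Their poses are not given: they have to be found in the camera images.
- hinge (a point): Storage case, grey steel, fixed to the bench side-on, lip to the robot's left: open-topped, 170 deep (x) by 260 wide (y) by 85 high, walls and floor 5 thick. The point is the middle of its rear rim, on the lid's hinge axis, 85 above the bench. Axes are the case's: x from front to rear (hinge side), y along the hinge, z up. The front wall's outer face is at x = -170
- stop_mount (a point): Midpoint between two posts, 18 wide, 175 high, 70 behind the hinge, at y = -80 and +80; axes as the case's. They carry a sprung rubber bar (16 thick, 190 long, 75 above the hinge), the lid's stop. It is set anew each time, 24 to 42 behind the hinge: the lid meets it at 1.70 to 1.92 rad, not reported, to be felt. It gives: about 1.2 N more at the lip for each mm
- lip (a point): Middle of the lid's lower front edge; turns with the lid. Lid: flat aluminium plate, 195 from hinge to front edge, 260 wide, 6 thick, 0.26 to 0.44 kg. Shut, it lies level and overhangs the front wall by 25: push up under this lip, 85 above the bench, with shut fingers tilted forward about 45 degrees. x runs along the plate from front edge to hinge, z is its outward normal
- lid (a joint): Opening angle of the lid, rad: 0 shut and level, 1.57 upright, growing as it opens to the rear. Left alone it falls shut below about 1.3; past that the hinge's slight friction (under 1 N at the lip) and the lid's weight keep it open. Lifting takes 1 to 3 N at the lip
- bay (a point): Centre of the floor of the empty bay (5 above the bench), axes as the case's. The bay is 160 (x) by 158 (y) inside, between the case's front, rear and right (-y) walls, 80 deep, and on its +y side a divider 55 high; beyond that a fixed aluminium canister fills the rest of the case
- jar_mid (a point): The short jar: glass, paper label, white screw cap; 85 high in all, standing upright, 0.13 to 0.22 kg. Its body is 52 in diameter up to 55 above its foot, then a shoulder, and the cap on top is 47 in diameter and 16 high. This point is at its centre, half-way up (42 above its foot); z is its axis
- tall_a: Tall glass jar with a white cap, 68 in diameter, 150 high, to be left alone; origin under its foot's centre
- tall_b: Another tall glass jar, the same; to be left alone
- bowl: Steel bowl, 100 across, 40 high, to be left alone; origin under its foot's centre

How it is judged:
On the way:
1. the fingers press the lid, open past 1.6 rad and standing still against its stop, with more than 5 N (value of joint lid above 1.6 rad and contact force between the fingers and lid above 5 N and velocity of joint lid between -0.1 and 0.1 rad/s), for 0.15 s.
At the end, for the whole second after the job is handed in: The lid stands open by itself beyond 1.6 rad, still; the short jar stands upright (within 0.1 rad) and still on the floor of the empty bay, its centre within 60 mm of the bay's centre along both sides (value of joint lid above 1.6 rad and velocity of joint lid between -0.05 and 0.05 rad/s and x of jar_mid in the frame of bay between -0.06 and 0.06 m and y of jar_mid in the frame of bay between -0.06 and 0.06 m and z of jar_mid in the frame of bay between 0.035 and 0.048 m and angle between jar_mid's own z axis and vertical below 0.1 rad and linear speed of jar below 0.02 m/s); the robot touches nothing.
It fails at once if the robot presses on the lid with more than 20 N (contact force between any of the fingers, the arm and lid above 20 N).
It fails at once if the short jar is dropped or falls (faster than 0.6 m/s when low in the bay) (horizontal distance between jar_mid and bay below 0.1 m and height (world z) of jar_mid below 0.09 m and linear speed of jar above 0.6 m/s).
It fails at once if a tall jar or the bowl is moved by more than 20 mm (distance of any of tall_a, tall_b, bowl from where it was at the start of the episode above 0.02 m).
It also fails if it takes over 72 s, if anything falls off the work surface, if the arm or the gripper's body presses on something with over 40 N, if the wrist force passes 120 N, or if a joint passes its speed limit or range.

### The arm

A 7-joint arm with a two-finger parallel gripper is mounted at the origin on the work surface. World frame = base frame: x ahead of the robot, y to its left, z up, the work surface at z = 0. Lengths are in m, angles in rad, forces in N, time in s.
With the tool pointing down it reaches from about 0.425 to 0.925 m from the base axis. Payload 6.8 kg.
Tool frame: the origin (TCP) lies on the front face of the gripper's body, between the roots of the fingers; the fingertips stand 73 mm ahead of it and the grasp point (between the pads) lies 54 mm ahead of it; z points along the fingers, y is the line along which they close (so a half turn about z gives the same grasp; the last joint's range is limited). The gripper opens to 85 mm and grips with 20 to 120 N. Pads are 22 mm wide; open, the fingers measure 114 mm over their backs; the gripper's body (76 mm by 85 mm) begins 54 mm behind the grasp point. The pads swing forward as they close: fully open they stand 13 mm farther back than shut.
Start: joints at [1.018, 0.477, 0.022, 1.555, -0.011, 1.109, -0.083], TCP at [0.29, -0.609, 0.304] pointing down, gripper open.
Joint ranges: [-2.96, 2.96], [-0.34, 2.1], [-1.41, 1.46], [0.24, 2.44], [-1.37, 4.51], [0.17, 1.92], [-2.96, 2.96]. Speed limits (rad/s): [2.39, 2.39, 3.14, 3.14, 3.14, 3.14, 3.14].

### API

Orientations are given as a unit quaternion [w, x, y, z].
In Python, from station import bot, optics gives the robot as it stands.
- The arm moves only by the tool drive_tool, never from a script. Its argument "deltas" is a list of rows, each an object with "gripper": the closure in counts, from 0 (fully open) to 255 (shut); "offset": the shift along the tool's x, y, z in units of 1000 mm (1.0 is 1000 mm), a list of three; "angular": the turn, a rotation vector about the tool's x, y, z in units of 45 degrees (1.0 is 45 degrees), a list of three. In form: [{"gripper": gripper, "offset": [dx, dy, dz], "angular": [rx, ry, rz]}, ...]. A call has 1 to 5 rows; each row is the pose to reach, as a shift and turn from the pose commanded when the call began, along the tool's axes at that moment; what a row does not reach only later rows make up. A row lasts 1/10 s, in which the tool goes at most 50 mm and 8.59 degrees, less where a joint would pass 70% of its speed; a pose out of reach is approached as far as the arm can. A call with a number of a shift or a turn outside -1 to 1 is refused whole. A call with a gripper value outside its range is refused whole. The fingers move at their own pace and stop on an object; "grip_force" is the grip in N (left out, the last holds). Time passes only in rows, so rows that repeat a pose let the fingers close. It gives the time, the measured TCP pose, the force, the opening and the grip force at its end, in the units of the state.
- bot.get_obs(): the state, without advancing time (a new reading comes with each control period).
- optics.read_camera(name): name is "side" or "top"; returns the picture (400x640x3 uint8, blue, green, red); there is no depth.
- optics.camera_model(name): a dict with "fx", "fy", "cx", "cy" (pixels), "dist" ([k1, k2, p1, p2, k3] as OpenCV has them; the pictures are not rectified), "cam_to_world" (4x4, takes a point from camera to world coordinates). Camera axes: x right, y up, looking along -z (the intrinsics and any distortion apply to the point x, -y, -z); pixel columns grow to the right and rows downward; lengths in m; the calibration is good to about 2 mm. A picture is of the moment at which its call begins. camera_model takes no time and is no camera call.
- bot.hand_in(): hands the job in; it is judged then, once.
The state is a dict: "t": time; "q": joint angles; "joint_vel": joint speeds; "joint_torque": joint torques, N m; "eef_pos": TCP position; "tool_rot": TCP orientation; "contact_force": force on the tool from outside, world axes, zero at the start; "torque": the same for the moment, N m; "gripper_width": opening from 0.0 (shut) to 1.0 (fully open); "grasp_force": force on a finger pad.
Only numpy, scipy, OpenCV 4.12 (cv2) and the standard library are available. Lean on these libraries where they do the work, as an engineer would, in place of code of your own. Each camera call takes 0.05 s, during which the arm holds its last target. There are 200 camera calls.

## Working session

There is one attempt and no reset: what is moved stays moved. The work goes in short steps, Python scripts to look and compute and a tool call to move; the robot and the scene stay as the last step left them, time stands still between calls to the robot, and variables do not carry over. Pictures are saved under pics/ and viewed, at most 10 in all, crops included, and the job is handed in when it is done.

Besides the shell and the picture viewer there is one more tool, called after "Emit:" as a command line: name --argument value ..., lists and objects as JSON in quotes. drive_tool: Moves the arm, as the interface text tells. Its arguments: {"type":"object","properties":{"deltas":{"type":"array"},"grip_force":{"type":"number"}},"required":["deltas"]}

```bash
mkdir -p pics; ls
python3 - <<'E'
from station import bot, optics
import cv2
for n in("side","top"):
    cv2.imwrite(f"pics/{n}0.png",optics.read_camera(n)); print(n,optics.camera_model(n))
print(bot.get_obs())
E
```

```text
pics
side {'fx': 436.7433881022516, 'fy': 436.7433881022516, 'cx': 321.8162966969508, 'cy': 202.3808683418097, 'dist': array([-0.05372701,  0.        ,  0.        ,  0.        ,  0.        ]), 'cam_to_world': array([[-0.73461036,  0.45536238, -0.50298381, -0.02754519],
       [-0.67840076, -0.50493378,  0.53367996,  0.71476846],
       [-0.01095574,  0.73327143,  0.67984777,  1.00783599],
       [ 0.        ,  0.        ,  0.        ,  1.        ]])}
top {'fx': 415.3039660609132, 'fy': 415.3039660609132, 'cx': 314.60984497997333, 'cy': 207.87954810751918, 'dist': array([0.01632471, 0.        , 0.        , 0.        , 0.        ]), 'cam_to_world': array([[-0.02908763,  0.99750699, -0.06429394,  0.54740904],
       [-0.99906558, -0.02695554,  0.03378398,  0.05189748],
       [ 0.03196668,  0.06521656,  0.99735898,  1.22321672],
       [ 0.        ,  0.        ,  0.        ,  1.        ]])}
{'t': 0.1, 'q': array([ 1.01791032,  0.47770804,  0.02236019,  1.55633035, -0.01148202,
        1.10931106, -0.08310364]), 'joint_vel': array([-0.00131748, -0.00182131,  0.00089642, -0.00115463,  0.00044174,
       -0.001027  , -0.00014348]), 'joint_torque': array([ 3.91117675e-03, -5.97768867e+01,  1.61395703e+00, -2.81954134e+01,
        1.29244136e-02,  5.16170127e-03, -3.43508987e-05]), 'eef_pos': array([ 0.2902387 , -0.60896331,  0.30303888]), 'tool_rot': array([-7.75452130e-04,  9.75371110e-01,  2.20568661e-01, -2.48112298e-04]), 'contact_force': array([-0.4550788 , -0.10999547, -0.07193274]), 'torque': array([-0.02630923,  0.0031722 ,  0.0047528 ]), 'grasp_force': 0.0, 'gripper_width': 1.0013789822467372}
```

View pics/top0.png

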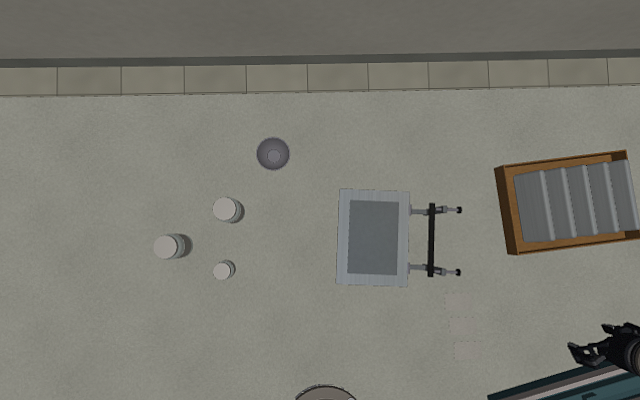

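View pics/side0.png

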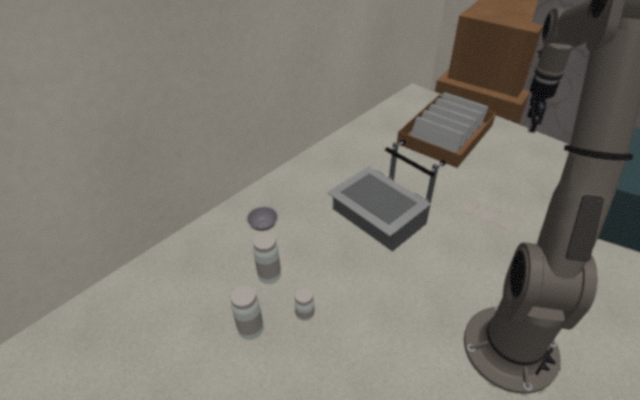

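The top view shows the lid with corners near (342,188), (410,192), (407,287) and (336,285), lip to the left. The stop bar is at about column 431, the short jar's cap at (224,270), the tall caps at (226,209) and (168,246), and the bowl at (273,154). The side view agrees.

```bash
cat > h.py <<'E'
import cv2, numpy as np
from station import bot, optics
def ray(n,px):
    m=optics.camera_model(n); K=np.array([[m["fx"],0,m["cx"]],[0,m["fy"],m["cy"]],[0,0,1]])
    u=cv2.undistortPoints(np.array([[px]],float),K,m["dist"])[0,0]
    T=m["cam_to_world"]; return T[:3,3],T[:3,:3]@np.array([u[0],-u[1],-1])
def onz(n,px,z):
    o,d=ray(n,px); return o+d*(z-o[2])/d[2]
def tri(a,b):
    (o,d),(p,e)=ray("top",a),ray("side",b)
    s=np.linalg.lstsq(np.c_[d,-e],p-o,rcond=None)[0]; A,B=o+d*s[0],p+e*s[1]
    return (A+B)/2,np.linalg.norm(A-B)
E
python3 - <<'E'
from h import *
im=cv2.imread("pics/top0.png"); g=cv2.cvtColor(im,6)
hs=cv2.cvtColor(im,cv2.COLOR_BGR2HSV)
# lid: bluish
d=im[:,:,0].astype(int)-im[:,:,2]
m=((d>3)*255).astype('uint8'); m[:, :325]=0; m[:,420:]=0; m[:175]=0; m[300:]=0
m=cv2.morphologyEx(m,cv2.MORPH_OPEN,np.ones((3,3)))
c=max(cv2.findContours(m,0,1)[0],key=cv2.contourArea)
q=cv2.boxPoints(cv2.minAreaRect(c)); P=np.array([onz("top",p,.091) for p in q])
print(q,P[:,:2],[np.linalg.norm(P[i]-P[i-1]) for i in range(4)])
for n,(x,y),z in(("mid",(224,270),.085),("ta",(226,209),.15),("tb",(168,246),.15)):
    w=g[y-20:y+20,x-20:x+20]; mm=((w>175)*255).astype('uint8')
    cc=max(cv2.findContours(mm,0,1)[0],key=cv2.contourArea); (u,v),r=cv2.minEnclosingCircle(cc)
    print(n,u+x-20,v+y-20,r,onz("top",(u+x-20,v+y-20),z), onz("top",(u+x-20+r,v+y-20),z))
print(onz("top",(273,154),.04))
cv2.imwrite("pics/c0.png",np.hstack([cv2.resize(im[170:300,130:260],(390,390),interpolation=2),cv2.resize(im[170:300,325:455],(390,390),interpolation=2)]))
E
```

```text
[[335.78745 283.1651 ]
 [339.04514 188.69121]
 [410.75296 191.16388]
 [407.49527 285.63776]] [[ 0.41490887 -0.03779508]
 [ 0.671377   -0.05511765]
 [ 0.65942059 -0.25306917]
 [ 0.40203263 -0.23260155]] [np.float64(0.19523154529525577), np.float64(0.25705247440696866), np.float64(0.198312278507387), np.float64(0.25820048018946107)]Traceback (most recent call last):
  File "<stdin>", line 13, in <module>
ValueError: max() iterable argument is empty
```

Run:
```python
from h import *
im=cv2.imread("pics/top0.png"); g=cv2.cvtColor(im,6)
for n,(x,y),z in(("mid",(224,270),.085),("ta",(226,209),.15),("tb",(168,246),.15)):
    w=g[y-20:y+20,x-20:x+20]; print(n,w[20,20],np.median(w))
    mm=((w>int(w[20,20])-12)*255).astype('uint8'); mm[g[y-20:y+20,x-20:x+20]<np.median(w)+6]=0
    mm=cv2.morphologyEx(mm,cv2.MORPH_OPEN,np.ones((3,3)))
    cc=max(cv2.findContours(mm,0,1)[0],key=cv2.contourArea); (u,v),r=cv2.minEnclosingCircle(cc)
    print(u+x-20,v+y-20,r,onz("top",(u+x-20,v+y-20),z), r*1.2/415)
print(onz("top",(273,154),.04))
print(tri((224,270),(304,294)))
b=np.array([onz("top",p,.16)[:2] for p in((432,204),(430,276))]);print(b)
cv2.imwrite("pics/c0.png",np.hstack([cv2.resize(im[170:300,130:260],(390,390),interpolation=2),cv2.resize(im[170:300,325:455],(390,390),interpolation=2)]))
```

```text
mid 155 135.0
221.09375 271.0 8.15539264678955 [0.45698735 0.27069139 0.085     ] 0.02358185825577701
ta 153 135.0
223.5 208.0 11.236202239990234 [0.62261346 0.24981948 0.15      ] 0.032490223344550075
tb 151 135.0
164.23033714294434 246.87078666687012 11.444252967834473 [0.52770346 0.40047779 0.15      ] 0.033091815810605704
[0.78183581 0.12676429 0.04      ]
(array([0.46015333, 0.26613237, 0.07503526]), np.float64(0.004126864541975262))
[[ 0.61779535 -0.28832363]
 [ 0.43342897 -0.27423398]]
```

View pics/c0.png

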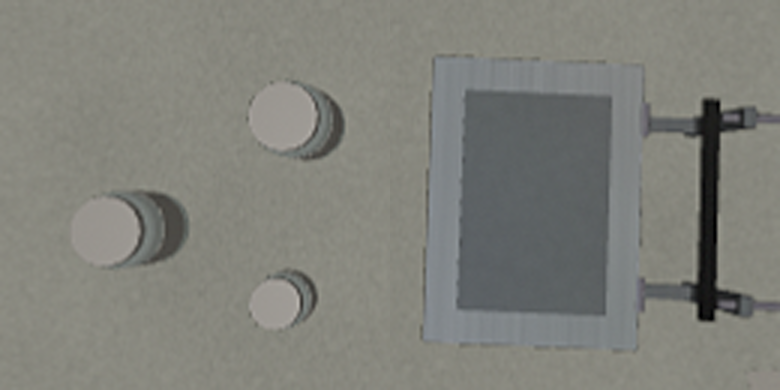

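The crop confirms the lid edges, the bar, and the cap centres. The short jar is at about (0.457, 0.271). The case's x axis points along world -y, turned by 0.07 rad.

```bash
cat >> h.py <<'E'
from scipy.spatial.transform import Rotation as Ro
EX=np.array([-.07,-.9975,0]); EY=np.array([.9975,-.07,0]); H=np.array([.5301,-.2420,.085]); Z=np.array([0,0,1.])
BAY=H-.085*EX-.046*EY; BAY[2]=.005
def tool(tilt):
    z=-np.cos(tilt)*Z+np.sin(tilt)*EX; return np.c_[EY,np.cross(z,EY),z]
def delta(p,R,frm=None):
    if frm is None:
        o=bot.get_obs(); w=o["tool_rot"]; frm=(o["eef_pos"],Ro.from_quat(w,scalar_first=True).as_matrix())
    p0,R0=frm
    return np.round(R0.T@(np.array(p)-p0),4).tolist(), np.round(Ro.from_matrix(R0.T@R).as_rotvec()/(np.pi/4),3).tolist()
def lidtcp(th,tilt=np.pi/4,gap=0.):
    R=tool(tilt); u=-EX*np.cos(th)+Z*np.sin(th); C=H+.195*u+.017*R[:,2] if th<tilt else H+.178*u
    return C-(.0145+gap)*R[:,1]-.073*R[:,2]
E
python3 - <<'E'
from h import *
a=lidtcp(0,gap=.012)
print(BAY,a,delta(a+[0,.07,.2],tool(np.pi/4)))
E
```

```text
[ 0.490165  -0.1539925  0.005    ] [0.54783354 0.01070297 0.10586141] ([0.5293, -0.5117, -0.0021], [-0.979, -0.257, 0.622])
```

Emit:
drive_tool --deltas '[{"gripper":255,"offset":[0.5293,-0.5117,-0.05],"angular":[0,0,0]},{"gripper":255,"offset":[0.5293,-0.5117,-0.05],"angular":[0,0,0]},{"gripper":255,"offset":[0.5293,-0.5117,-0.05],"angular":[0,0,0]},{"gripper":255,"offset":[0.5293,-0.5117,-0.05],"angular":[0,0,0]},{"gripper":255,"offset":[0.5293,-0.5117,-0.05],"angular":[0,0,0]}]' --grip_force 30

```text
t: 0.6
eef_pos: [0.3779, -0.3736, 0.3207]
tool_rot: [-0.0, 0.975, 0.221, -0.0]
contact_force: [1.8, -0.2, -0.4]
gripper_width: 0.137
grasp_force: 0.0
```

Run:
```python
from h import *
a=lidtcp(0,gap=.012)
print(bot.get_obs()["eef_pos"],bot.get_obs()["q"],delta(a+[0,.07,.2],tool(np.pi/4)))
```

```text
[ 0.37793349 -0.37356485  0.32069054] [ 0.72642431  0.22780549 -0.07533555  1.8745827   0.01972755  1.04036755
 -0.48299458] ([0.3488, -0.337, 0.0149], [-0.978, -0.257, 0.621])
```

Emit:
drive_tool --deltas '[{"gripper":255,"offset":[0.35,-0.337,0.01],"angular":[0,0,0.64]},{"gripper":255,"offset":[0.35,-0.337,0.01],"angular":[0,0,0.64]},{"gripper":255,"offset":[0.35,-0.337,0.01],"angular":[0,0,0.64]},{"gripper":255,"offset":[0.35,-0.337,0.01],"angular":[0,0,0.64]},{"gripper":255,"offset":[0.35,-0.337,0.01],"angular":[0,0,0.64]}]'

```text
t: 1.1
eef_pos: [0.4602, -0.1561, 0.316]
tool_rot: [0.0, 1.0, -0.031, -0.0]
contact_force: [0.8, -0.4, -0.1]
gripper_width: 0.0
grasp_force: 0.0
```

Run:
```python
from h import *
a=lidtcp(0,gap=.012)
print(bot.get_obs()["eef_pos"],bot.get_obs()["q"],delta(a+[0,.07,.2],tool(np.pi/4)))
```

```text
[ 0.46020348 -0.15613125  0.31595772] [ 0.36240143  0.16163816 -0.1823888   1.97086891  0.03467412  1.0120994
 -1.4683511 ] ([0.0729, -0.2418, 0.01], [-1.0, -0.004, 0.01])
```

Emit:
drive_tool --deltas '[{"gripper":255,"offset":[0.073,-0.242,0.01],"angular":[-1.0,0,0.01]},{"gripper":255,"offset":[0.073,-0.242,0.01],"angular":[-1.0,0,0.01]},{"gripper":255,"offset":[0.073,-0.242,0.01],"angular":[-1.0,0,0.01]},{"gripper":255,"offset":[0.073,-0.242,0.01],"angular":[-1.0,0,0.01]},{"gripper":255,"offset":[0.073,-0.242,0.01],"angular":[-1.0,0,0.01]}]'

```text
t: 1.6
eef_pos: [0.5384, 0.0559, 0.3079]
tool_rot: [0.336, 0.941, -0.031, -0.009]
contact_force: [1.5, -0.3, -0.6]
gripper_width: -0.002
grasp_force: 0.0
```

Run:
```python
from h import *
a=lidtcp(0,gap=.012)
print(bot.get_obs()["eef_pos"],bot.get_obs()["q"],delta(a+[0,.07,.2],tool(np.pi/4)),delta(a+[0,.05,.05],tool(np.pi/4)))
```

```text
[0.538393   0.05592609 0.3079343 ] [-0.2546844   0.40997767 -0.29181428  1.80356252  0.66720162  1.43615409
 -2.4480099 ] ([0.0078, -0.021, -0.0144], [-0.128, -0.009, 0.001]) ([0.0084, -0.1003, 0.1144], [-0.128, -0.009, 0.001])
```

Emit:
drive_tool --deltas '[{"gripper":255,"offset":[0.0084,-0.1,0.114],"angular":[-0.128,-0.009,0]},{"gripper":255,"offset":[0.0084,-0.1,0.114],"angular":[-0.128,-0.009,0]},{"gripper":255,"offset":[0.0084,-0.1,0.114],"angular":[-0.128,-0.009,0]},{"gripper":255,"offset":[0.0084,-0.1,0.114],"angular":[-0.128,-0.009,0]},{"gripper":255,"offset":[0.0084,-0.1,0.114],"angular":[-0.128,-0.009,0]}]'

```text
t: 2.1
eef_pos: [0.5462, 0.0595, 0.1556]
tool_rot: [0.38, 0.924, -0.031, -0.017]
contact_force: [1.0, -0.1, 1.3]
gripper_width: 0.002
grasp_force: 0.0
```

Run:
```python
from h import *
a=lidtcp(0,gap=.012)
print(a,bot.get_obs()["eef_pos"],bot.get_obs()["q"],delta(a,tool(np.pi/4)))
cv2.imwrite("pics/s1.png",optics.read_camera("side")[100:300,240:480].repeat(3,0).repeat(3,1))
```

```text
[0.54783354 0.01070297 0.10586141] [0.54621695 0.05951585 0.15555474] [-0.31514871  0.66263824 -0.2533295   1.85009514  0.78788449  1.31557932
 -2.6714965 ] ([0.0054, -0.0004, 0.0695], [-0.006, 0.007, 0.007])
```

View pics/s1.png

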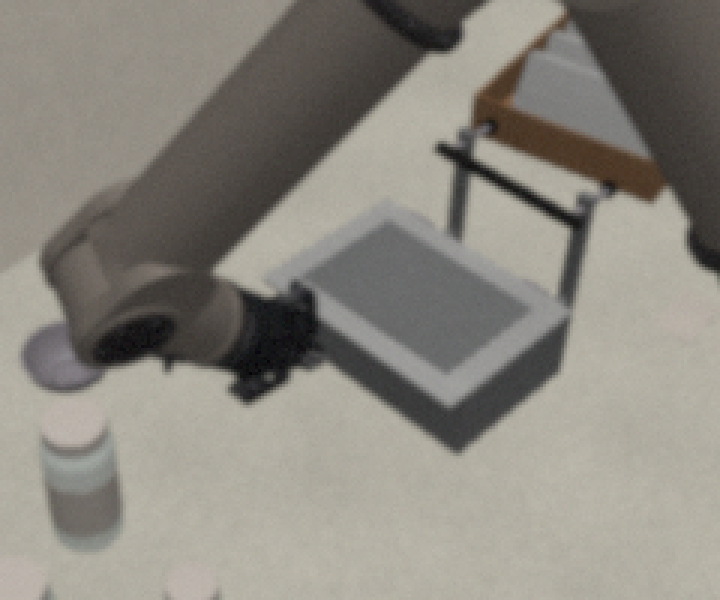

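The side view shows the shut fingers in front of the lip and the wrist well above the tall jars. I'll slide them under the lip.

Emit:
drive_tool --deltas '[{"gripper":255,"offset":[0.005,0,0.02],"angular":[0,0,0]},{"gripper":255,"offset":[0.005,0,0.04],"angular":[0,0,0]},{"gripper":255,"offset":[0.005,0,0.055],"angular":[0,0,0]},{"gripper":255,"offset":[0.005,0,0.069],"angular":[0,0,0]},{"gripper":255,"offset":[0.005,0,0.069],"angular":[0,0,0]}]'

```text
t: 2.65
eef_pos: [0.5475, 0.0093, 0.1068]
tool_rot: [0.38, 0.924, -0.032, -0.016]
contact_force: [-0.6, 0.6, -0.2]
gripper_width: -0.001
grasp_force: 0.0
```

Run:
```python
from h import *
R=tool(np.pi/4);o=bot.get_obs();print(o["eef_pos"],o["contact_force"],o["q"])
prev=lidtcp(0,gap=.012); print("now",R.T@(prev-o["eef_pos"]))
for th in np.arange(.1,1.75,.1):
    p=lidtcp(th); print(round(th,2),p.round(3),np.round(R.T@(p-lidtcp(0,gap=.012)),4))
```

```text
[0.54753291 0.009284   0.10675313] [-0.60172602  0.58760744 -0.2158438 ] [-0.26471946  0.72010933 -0.21552182  1.89825037  0.86304066  1.2056539
 -2.70648329]
now [ 0.00020055 -0.00164622 -0.00038519]
0.1 [0.547 0.001 0.134] [ 0.      0.0265 -0.0131]
0.2 [ 0.547 -0.002  0.153] [ 0.      0.0421 -0.0246]
0.3 [ 0.547 -0.006  0.172] [ 0.      0.0589 -0.0346]
0.4 [ 0.546 -0.013  0.19 ] [ 0.      0.0766 -0.0428]
0.5 [ 0.546 -0.022  0.208] [ 0.      0.095  -0.0492]
0.6 [ 0.545 -0.032  0.224] [ 0.      0.1139 -0.0538]
0.7 [ 0.544 -0.044  0.24 ] [-0.      0.1332 -0.0564]
0.8 [ 0.543 -0.057  0.254] [ 0.      0.1525 -0.0571]
0.9 [ 0.542 -0.07   0.266] [ 0.      0.1702 -0.056 ]
1.0 [ 0.541 -0.084  0.276] [ 0.      0.1878 -0.053 ]
1.1 [ 0.54  -0.1    0.285] [ 0.      0.2049 -0.0484]
1.2 [ 0.539 -0.116  0.292] [ 0.      0.2216 -0.042 ]
1.3 [ 0.538 -0.133  0.298] [ 0.      0.2375 -0.0341]
1.4 [ 0.537 -0.15   0.302] [ 0.      0.2525 -0.0246]
1.5 [ 0.535 -0.168  0.304] [ 0.      0.2665 -0.0136]
1.6 [ 0.534 -0.185  0.304] [ 0.      0.2793 -0.0013]
1.7 [ 0.533 -0.203  0.303] [0.     0.2909 0.0123]
```

Emit:
drive_tool --deltas '[{"gripper":255,"offset":[0,0.005,0],"angular":[0,0,0]},{"gripper":255,"offset":[0,0.008,0],"angular":[0,0,0]},{"gripper":255,"offset":[0,0.011,0],"angular":[0,0,0]},{"gripper":255,"offset":[0,0.014,-0.002],"angular":[0,0,0]},{"gripper":255,"offset":[0,0.017,-0.004],"angular":[0,0,0]}]'

```text
t: 3.15
eef_pos: [0.5475, 0.0029, 0.1213]
tool_rot: [0.379, 0.925, -0.031, -0.015]
contact_force: [-0.3, 3.6, -1.3]
gripper_width: -0.001
grasp_force: 1.8
```

Emit:
drive_tool --deltas '[{"gripper":255,"offset":[0,0.003,-0.003],"angular":[0,0,0]},{"gripper":255,"offset":[0,0.007,-0.006],"angular":[0,0,0]},{"gripper":255,"offset":[0,0.011,-0.009],"angular":[0,0,0]},{"gripper":255,"offset":[0,0.017,-0.013],"angular":[0,0,0]},{"gripper":255,"offset":[0,0.024,-0.018],"angular":[0,0,0]}]'

```text
t: 3.65
eef_pos: [0.5473, -0.0007, 0.1511]
tool_rot: [0.378, 0.925, -0.03, -0.015]
contact_force: [0.3, 6.6, 0.2]
gripper_width: 0.003
grasp_force: 2.5
```

Run:
```python
from h import *
R=tool(np.pi/4);o=bot.get_obs();print(R.T@(o["eef_pos"]-lidtcp(0,gap=.012)))
cv2.imwrite("pics/s2.png",optics.read_camera("side")[100:300,240:480].repeat(3,0).repeat(3,1))
```

```text
[ 0.00023519  0.040038   -0.02390753]
```

View pics/s2.png

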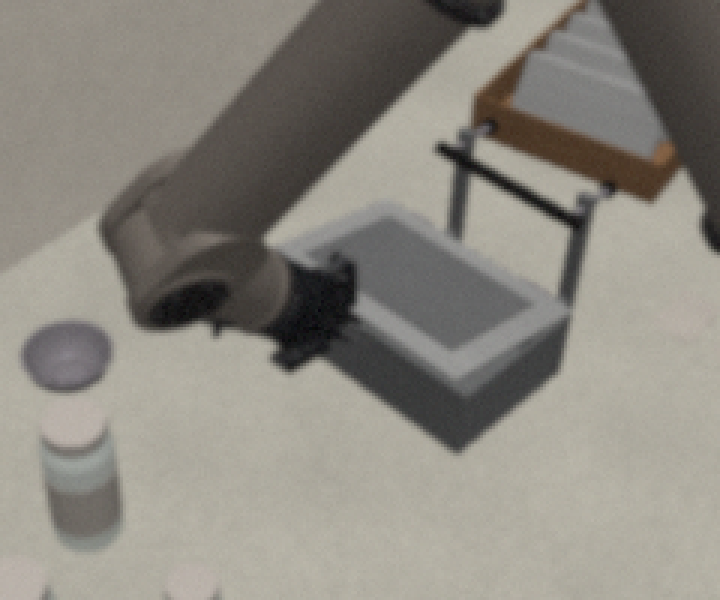

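The lid is lifting, at about 0.15 rad, but the force is mostly horizontal. I'll back the fingers off a little along their axis while rising.

Emit:
drive_tool --deltas '[{"gripper":255,"offset":[0,0.001,-0.002],"angular":[0,0,0]},{"gripper":255,"offset":[0,0.003,-0.005],"angular":[0,0,0]},{"gripper":255,"offset":[0,0.006,-0.008],"angular":[0,0,0]},{"gripper":255,"offset":[0,0.01,-0.012],"angular":[0,0,0]},{"gripper":255,"offset":[0,0.014,-0.015],"angular":[0,0,0]}]'

```text
t: 4.2
eef_pos: [0.547, -0.0024, 0.1717]
tool_rot: [0.38, 0.924, -0.031, -0.016]
contact_force: [-0.2, 0.4, -2.2]
gripper_width: 0.006
grasp_force: 0.7
```

Run:
```python
from h import *
R=tool(np.pi/4);o=bot.get_obs();print(R.T@(o["eef_pos"]-lidtcp(0,gap=.012)),R.T@o["contact_force"],o["torque"])
```

```text
[ 4.55875368e-05  5.58086973e-02 -3.72357768e-02] [-0.2511961  -1.8541758   1.30120143] [ 1.08207623 -0.04099257 -0.02659204]
```

Emit:
drive_tool --deltas '[{"gripper":255,"offset":[0,0.007,-0.004],"angular":[0,0,0]},{"gripper":255,"offset":[0,0.014,-0.0075],"angular":[0,0,0]},{"gripper":255,"offset":[0,0.022,-0.0105],"angular":[0,0,0]},{"gripper":255,"offset":[0,0.03,-0.013],"angular":[0,0,0]},{"gripper":255,"offset":[0,0.038,-0.016],"angular":[0,0,0]}]'

```text
t: 4.7
eef_pos: [0.5463, -0.0179, 0.2102]
tool_rot: [0.379, 0.925, -0.031, -0.016]
contact_force: [0.5, 1.8, -1.6]
gripper_width: -0.001
grasp_force: 0.8
```

Emit:
drive_tool --deltas '[{"gripper":255,"offset":[0,0.009,-0.0025],"angular":[0,0,0]},{"gripper":255,"offset":[0,0.018,-0.0045],"angular":[0,0,0]},{"gripper":255,"offset":[0,0.028,-0.006],"angular":[0,0,0]},{"gripper":255,"offset":[0,0.037,-0.007],"angular":[0,0,0]},{"gripper":255,"offset":[0,0.046,-0.007],"angular":[0,0,0]}]'

```text
t: 5.2
eef_pos: [0.5448, -0.0461, 0.2475]
tool_rot: [0.379, 0.925, -0.031, -0.015]
contact_force: [0.2, 2.1, -0.5]
gripper_width: -0.002
grasp_force: 0.8
```

Run:
```python
from h import *
R=tool(np.pi/4);o=bot.get_obs();print(R.T@(o["eef_pos"]-lidtcp(0,gap=.012)),R.T@o["contact_force"],o["torque"],o["q"])
```

```text
[ 0.00092676  0.14031199 -0.05994155] [ 0.01901217 -1.89395156 -1.12469603] [ 0.99341995 -0.09451293  0.05462053] [-0.172601    0.4775722  -0.21592496  1.90120503  0.81340597  1.31427822
 -2.46353646]
```

Emit:
drive_tool --deltas '[{"gripper":255,"offset":[0,0.009,0],"angular":[0,0,0]},{"gripper":255,"offset":[0,0.018,0],"angular":[0,0,0]},{"gripper":255,"offset":[0,0.027,0.0005],"angular":[0,0,0]},{"gripper":255,"offset":[0,0.036,0.0025],"angular":[0,0,0]},{"gripper":255,"offset":[0,0.045,0.004],"angular":[0,0,0]}]'

```text
t: 5.7
eef_pos: [0.5423, -0.081, 0.2759]
tool_rot: [0.38, 0.925, -0.031, -0.016]
contact_force: [-0.7, 1.3, -0.3]
gripper_width: -0.004
grasp_force: 0.6
```

Emit:
drive_tool --deltas '[{"gripper":255,"offset":[0,0.0085,0.0015],"angular":[0,0,0]},{"gripper":255,"offset":[0,0.017,0.0045],"angular":[0,0,0]},{"gripper":255,"offset":[0,0.025,0.007],"angular":[0,0,0]},{"gripper":255,"offset":[0,0.033,0.0105],"angular":[0,0,0]},{"gripper":255,"offset":[0,0.041,0.014],"angular":[0,0,0]}]'

```text
t: 6.2
eef_pos: [0.5397, -0.1199, 0.2946]
tool_rot: [0.38, 0.925, -0.031, -0.016]
contact_force: [0.3, 2.2, -0.6]
gripper_width: 0.002
grasp_force: 0.5
```

Run:
```python
from h import *
R=tool(np.pi/4);o=bot.get_obs();print(R.T@(o["eef_pos"]-lidtcp(0,gap=.012)),R.T@o["contact_force"],o["torque"],o["q"])
cv2.imwrite("pics/s3.png",optics.read_camera("side")[60:260,240:480].repeat(3,0).repeat(3,1))
```

```text
[ 0.00101429  0.22597962 -0.04094034] [ 0.12756448 -2.00838055 -1.14709095] [ 0.89627691 -0.13174592 -0.00988181] [-0.0733007   0.38624481 -0.1790538   1.91168017  0.83808304  1.29119806
 -2.31763244]
```

View pics/s3.png

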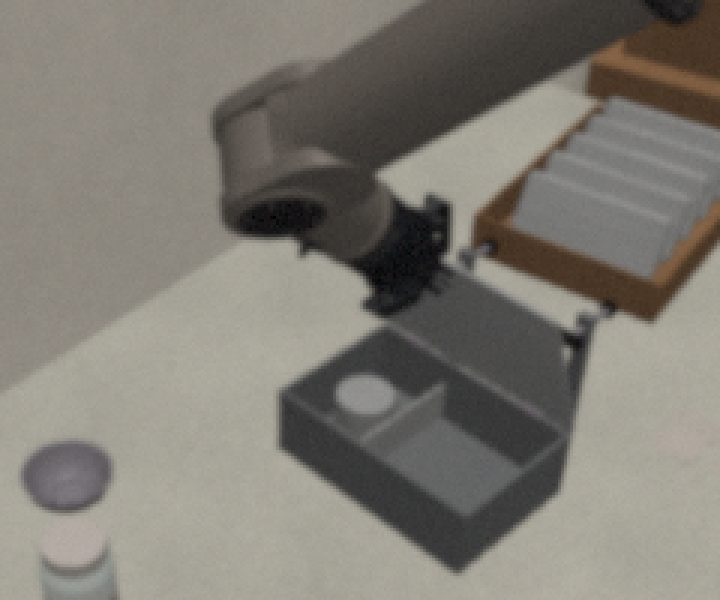

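Side view: the lid is at about 1.2 rad with the fingers on its inner face near the lip. The case is open, with the canister on the far side and the bay on the near side.

Emit:
drive_tool --deltas '[{"gripper":255,"offset":[0,0.005,0.0025],"angular":[0,0,0]},{"gripper":255,"offset":[0,0.01,0.005],"angular":[0,0,0]},{"gripper":255,"offset":[0,0.015,0.008],"angular":[0,0,0]},{"gripper":255,"offset":[0,0.02,0.011],"angular":[0,0,0]},{"gripper":255,"offset":[0,0.025,0.0145],"angular":[0,0,0]}]'

```text
t: 6.75
eef_pos: [0.5378, -0.1475, 0.3017]
tool_rot: [0.379, 0.925, -0.031, -0.016]
contact_force: [0.2, 1.1, 0.1]
gripper_width: -0.0
grasp_force: 0.4
```

Emit:
drive_tool --deltas '[{"gripper":255,"offset":[0,0.004,0.003],"angular":[0,0,0]},{"gripper":255,"offset":[0,0.008,0.006],"angular":[0,0,0]},{"gripper":255,"offset":[0,0.012,0.009],"angular":[0,0,0]},{"gripper":255,"offset":[0,0.016,0.012],"angular":[0,0,0]},{"gripper":255,"offset":[0,0.02,0.016],"angular":[0,0,0]}]'

```text
t: 7.25
eef_pos: [0.5361, -0.1728, 0.3043]
tool_rot: [0.379, 0.925, -0.031, -0.016]
contact_force: [-0.7, -0.3, -0.2]
gripper_width: -0.003
grasp_force: 0.3
```

Emit:
drive_tool --deltas '[{"gripper":255,"offset":[0,0.0025,0.002],"angular":[0,0,0]},{"gripper":255,"offset":[0,0.005,0.0045],"angular":[0,0,0]},{"gripper":255,"offset":[0,0.0075,0.007],"angular":[0,0,0]},{"gripper":255,"offset":[0,0.01,0.0095],"angular":[0,0,0]},{"gripper":255,"offset":[0,0.0125,0.012],"angular":[0,0,0]}]'

```text
t: 7.75
eef_pos: [0.5348, -0.19, 0.3044]
tool_rot: [0.379, 0.925, -0.031, -0.016]
contact_force: [0.5, -0.1, 0.0]
gripper_width: -0.002
grasp_force: 0.2
```

Run:
```python
from h import *
R=tool(np.pi/4);o=bot.get_obs();print(R.T@(o["eef_pos"]-lidtcp(0,gap=.012)),R.T@o["contact_force"],o["torque"],o["q"])
p=lidtcp(1.6)
for th in (1.65,1.7,1.75,1.8,1.85,1.9,1.95): print(th,R.T@(lidtcp(th)-p))
```

```text
[0.0010937  0.28261837 0.0018199 ] [0.46124757 0.09015704 0.04451875] [ 0.84294916 -0.03023514 -0.04143368] [ 0.01785325  0.35929828 -0.13535793  1.92413211  0.88012232  1.21953954
 -2.22564666]
1.65 [4.27852839e-17 5.94188128e-03 6.62367884e-03]
1.7 [2.53320612e-17 1.15452924e-02 1.35360795e-02]
1.75 [1.84958985e-19 1.67962277e-02 2.07199247e-02]
1.8 [2.55264566e-17 2.16815627e-02 2.81572584e-02]
1.85 [5.06157476e-17 2.61890864e-02 3.58294913e-02]
1.9 [8.37186464e-17 3.03075325e-02 4.37174467e-02]
1.95 [7.37821000e-17 3.40266071e-02 5.18014089e-02]
```

Emit:
drive_tool --deltas '[{"gripper":255,"offset":[0,0.0013,0.0015],"angular":[0,0,0]},{"gripper":255,"offset":[0,0.0026,0.003],"angular":[0,0,0]},{"gripper":255,"offset":[0,0.0038,0.0045],"angular":[0,0,0]},{"gripper":255,"offset":[0,0.005,0.006],"angular":[0,0,0]},{"gripper":255,"offset":[0,0.006,0.0072],"angular":[0,0,0]}]'

```text
t: 8.25
eef_pos: [0.5342, -0.1992, 0.3036]
tool_rot: [0.379, 0.925, -0.031, -0.016]
contact_force: [-0.3, -0.2, 0.2]
gripper_width: -0.004
grasp_force: 0.1
```

Emit:
drive_tool --deltas '[{"gripper":255,"offset":[0,0.0008,0.001],"angular":[0,0,0]},{"gripper":255,"offset":[0,0.0016,0.002],"angular":[0,0,0]},{"gripper":255,"offset":[0,0.0024,0.003],"angular":[0,0,0]},{"gripper":255,"offset":[0,0.0032,0.004],"angular":[0,0,0]},{"gripper":255,"offset":[0,0.004,0.005],"angular":[0,0,0]}]'

```text
t: 8.75
eef_pos: [0.5338, -0.2055, 0.3028]
tool_rot: [0.379, 0.925, -0.031, -0.016]
contact_force: [-0.3, 0.7, -0.4]
gripper_width: 0.001
grasp_force: 0.1
```

Emit:
drive_tool --deltas '[{"gripper":255,"offset":[0,0.0008,0.0011],"angular":[0,0,0]},{"gripper":255,"offset":[0,0.0016,0.0022],"angular":[0,0,0]},{"gripper":255,"offset":[0,0.0024,0.0033],"angular":[0,0,0]},{"gripper":255,"offset":[0,0.0032,0.0044],"angular":[0,0,0]},{"gripper":255,"offset":[0,0.0032,0.0044],"angular":[0,0,0]}]'

```text
t: 9.25
eef_pos: [0.5333, -0.2111, 0.3019]
tool_rot: [0.38, 0.925, -0.031, -0.016]
contact_force: [-0.2, 1.0, -0.3]
gripper_width: 0.001
grasp_force: 0.0
```

Emit:
drive_tool --deltas '[{"gripper":255,"offset":[0,0.0008,0.0011],"angular":[0,0,0]},{"gripper":255,"offset":[0,0.0016,0.0022],"angular":[0,0,0]},{"gripper":255,"offset":[0,0.0024,0.0034],"angular":[0,0,0]},{"gripper":255,"offset":[0,0.0032,0.0046],"angular":[0,0,0]},{"gripper":255,"offset":[0,0.0032,0.0046],"angular":[0,0,0]}]'

```text
t: 9.75
eef_pos: [0.5329, -0.2166, 0.3009]
tool_rot: [0.38, 0.925, -0.031, -0.016]
contact_force: [0.0, -0.4, -0.1]
gripper_width: -0.002
grasp_force: 0.0
```

Emit:
drive_tool --deltas '[{"gripper":255,"offset":[0,0.0008,0.0011],"angular":[0,0,0]},{"gripper":255,"offset":[0,0.0015,0.0023],"angular":[0,0,0]},{"gripper":255,"offset":[0,0.0022,0.0035],"angular":[0,0,0]},{"gripper":255,"offset":[0,0.003,0.0047],"angular":[0,0,0]},{"gripper":255,"offset":[0,0.003,0.0047],"angular":[0,0,0]}]'

```text
t: 10.25
eef_pos: [0.5325, -0.222, 0.2996]
tool_rot: [0.38, 0.925, -0.031, -0.016]
contact_force: [-0.1, -0.4, -0.6]
gripper_width: -0.001
grasp_force: 0.0
```

Run:
```python
from h import *
o=bot.get_obs();print(o["eef_pos"],o["contact_force"])
cv2.imwrite("pics/s4.png",np.hstack([optics.read_camera("side")[60:200,340:480].repeat(3,0).repeat(3,1)[:,:390],optics.read_camera("top")[165:305,340:470].repeat(3,0).repeat(3,1)]))
```

```text
[ 0.53250794 -0.22200442  0.29964218] [-0.05790549 -0.41834579 -0.60490027]
```

View pics/s4.png

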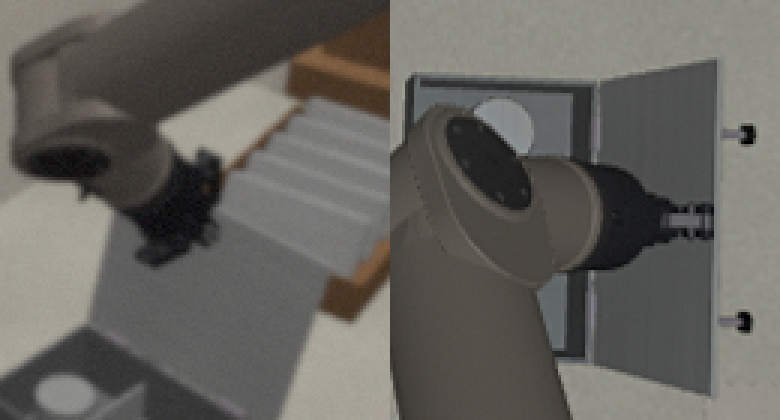

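The top view shows the lid's upper edge at about column 448, row 240, past the bar. I'll work out its angle and the remaining gap.

Run:
```python
from h import *
from scipy.optimize import brentq
for c in (447.3,448.5):
  def f(t):
    p=onz("top",(c,240),.085+.195*np.sin(t)); return (p-H)@EX+.195*np.cos(t)
  print(c,brentq(f,1.4,2.1))
o=bot.get_obs()["eef_pos"];R=tool(np.pi/4)
tip=o+.073*R[:,2]+.0145*R[:,1]-H
print("tip angle",np.arctan2(tip[2],-tip@EX), np.hypot(tip[2],tip@EX))
```

```text
447.3 1.7817753071433255
448.5 1.7975978118505287
tip angle 1.805703478993811 0.17819618010485203
```

Emit:
drive_tool --deltas '[{"gripper":255,"offset":[0,0.0007,0.0011],"angular":[0,0,0]},{"gripper":255,"offset":[0,0.0014,0.0022],"angular":[0,0,0]},{"gripper":255,"offset":[0,0.0021,0.0033],"angular":[0,0,0]},{"gripper":255,"offset":[0,0.0028,0.0044],"angular":[0,0,0]},{"gripper":255,"offset":[0,0.0028,0.0044],"angular":[0,0,0]}]'

```text
t: 10.85
eef_pos: [0.5321, -0.2271, 0.2985]
tool_rot: [0.38, 0.925, -0.031, -0.016]
contact_force: [-0.2, -0.3, 0.9]
gripper_width: -0.005
grasp_force: 0.0
```

Emit:
drive_tool --deltas '[{"gripper":255,"offset":[0,0.0007,0.0012],"angular":[0,0,0]},{"gripper":255,"offset":[0,0.0014,0.0024],"angular":[0,0,0]},{"gripper":255,"offset":[0,0.0021,0.0036],"angular":[0,0,0]},{"gripper":255,"offset":[0,0.0027,0.0045],"angular":[0,0,0]},{"gripper":255,"offset":[0,0.0027,0.0045],"angular":[0,0,0]}]'

```text
t: 11.35
eef_pos: [0.5318, -0.2321, 0.2972]
tool_rot: [0.379, 0.925, -0.031, -0.016]
contact_force: [0.3, 0.7, 0.7]
gripper_width: -0.0
grasp_force: 0.0
```

Emit:
drive_tool --deltas '[{"gripper":255,"offset":[0,0.0007,0.0012],"angular":[0,0,0]},{"gripper":255,"offset":[0,0.0013,0.0024],"angular":[0,0,0]},{"gripper":255,"offset":[0,0.0019,0.0036],"angular":[0,0,0]},{"gripper":255,"offset":[0,0.0025,0.0047],"angular":[0,0,0]},{"gripper":255,"offset":[0,0.0025,0.0047],"angular":[0,0,0]}]'

```text
t: 11.85
eef_pos: [0.5314, -0.2371, 0.2956]
tool_rot: [0.379, 0.925, -0.031, -0.016]
contact_force: [-1.4, 0.7, -0.0]
gripper_width: 0.002
grasp_force: 0.0
```

Run:
```python
from h import *
o=bot.get_obs();print(o["eef_pos"],o["contact_force"])
cv2.imwrite("pics/s5.png",np.hstack([optics.read_camera("side")[60:200,340:480].repeat(3,0).repeat(3,1)[:,:390],optics.read_camera("top")[165:305,340:470].repeat(3,0).repeat(3,1)]))
```

```text
[ 0.531422   -0.23714282  0.29556388] [-1.44553547  0.67079768 -0.01314308]
```

View pics/s5.png

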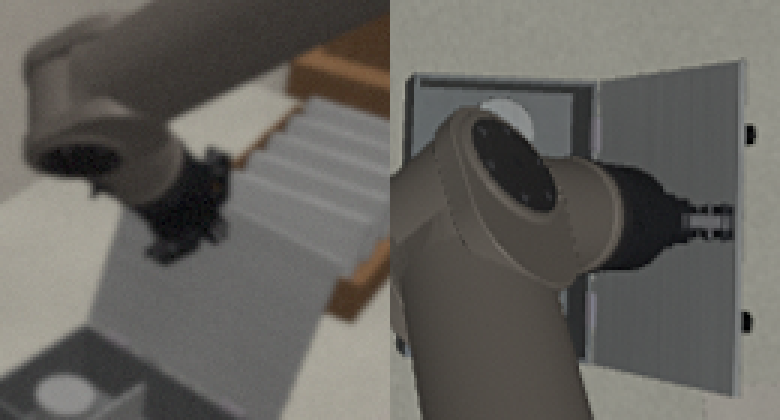

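The lid edge has moved to about column 457, roughly 1.89 rad, and the finger gap looks small. I'll keep creeping.

Emit:
drive_tool --deltas '[{"gripper":255,"offset":[0,0.0007,0.0012],"angular":[0,0,0]},{"gripper":255,"offset":[0,0.0013,0.0024],"angular":[0,0,0]},{"gripper":255,"offset":[0,0.0019,0.0036],"angular":[0,0,0]},{"gripper":255,"offset":[0,0.0025,0.0047],"angular":[0,0,0]},{"gripper":255,"offset":[0,0.0025,0.0047],"angular":[0,0,0]}]'

```text
t: 12.45
eef_pos: [0.5313, -0.2416, 0.2941]
tool_rot: [0.379, 0.925, -0.031, -0.016]
contact_force: [-0.9, 3.7, 1.8]
gripper_width: -0.001
grasp_force: 1.9
```

Emit:
drive_tool --deltas '[{"gripper":255,"offset":[0,0.0006,0.001],"angular":[0,0,0]},{"gripper":255,"offset":[0,0.0012,0.002],"angular":[0,0,0]},{"gripper":255,"offset":[0,0.0012,0.002],"angular":[0,0,0]},{"gripper":255,"offset":[0,0.0012,0.002],"angular":[0,0,0]}]'

```text
t: 12.85
eef_pos: [0.5312, -0.2431, 0.2936]
tool_rot: [0.379, 0.925, -0.031, -0.015]
contact_force: [-3.4, 6.3, 4.8]
gripper_width: -0.003
grasp_force: 4.0
```

Emit:
drive_tool --deltas '[{"gripper":255,"offset":[0,0.0004,0.0008],"angular":[0,0,0]},{"gripper":255,"offset":[0,0.0004,0.0008],"angular":[0,0,0]},{"gripper":255,"offset":[0,0.0004,0.0008],"angular":[0,0,0]},{"gripper":255,"offset":[0,0.0004,0.0008],"angular":[0,0,0]},{"gripper":255,"offset":[0,0.0004,0.0008],"angular":[0,0,0]}]'

```text
t: 13.35
eef_pos: [0.5312, -0.2437, 0.2934]
tool_rot: [0.379, 0.925, -0.031, -0.015]
contact_force: [-3.4, 9.0, 5.9]
gripper_width: 0.004
grasp_force: 4.9
```

About 11 N held for half a second. Now I'll back off gently and work out the move to the jar.

Emit:
drive_tool --deltas '[{"gripper":255,"offset":[0,-0.002,-0.003],"angular":[0,0,0]},{"gripper":255,"offset":[0,-0.005,-0.007],"angular":[0,0,0]},{"gripper":255,"offset":[0,-0.012,-0.016],"angular":[0,0,0]},{"gripper":255,"offset":[0,-0.03,-0.035],"angular":[0,0,0]},{"gripper":255,"offset":[0,-0.05,-0.06],"angular":[0,0,0]}]'

```text
t: 13.85
eef_pos: [0.5358, -0.1676, 0.3005]
tool_rot: [0.38, 0.924, -0.032, -0.017]
contact_force: [1.4, -0.1, 0.4]
gripper_width: 0.0
grasp_force: 0.0
```

Run:
```python
from h import *
o=bot.get_obs();print(o["eef_pos"],o["contact_force"],delta([.457,.271,.27],tool(0)))
```

```text
[ 0.53580866 -0.16759952  0.30054343] [ 1.35245641 -0.07869222  0.37080224] ([-0.1101, -0.3289, -0.2814], [0.993, 0.009, 0.0])
```

Emit:
drive_tool --deltas '[{"gripper":0,"offset":[-0.11,-0.329,-0.281],"angular":[0.993,0.009,0]},{"gripper":0,"offset":[-0.11,-0.329,-0.281],"angular":[0.993,0.009,0]},{"gripper":0,"offset":[-0.11,-0.329,-0.281],"angular":[0.993,0.009,0]},{"gripper":0,"offset":[-0.11,-0.329,-0.281],"angular":[0.993,0.009,0]},{"gripper":0,"offset":[-0.11,-0.329,-0.281],"angular":[0.993,0.009,0]}]'

```text
t: 14.35
eef_pos: [0.4914, 0.0805, 0.2843]
tool_rot: [0.012, 0.999, -0.033, 0.0]
contact_force: [-0.8, -0.7, -0.1]
gripper_width: 0.846
grasp_force: 0.0
```

Run:
```python
from h import *
o=bot.get_obs();print(o["eef_pos"],o["q"],delta([.457,.271,.27],tool(0)))
```

```text
[0.49141221 0.08045133 0.28432761] [ 0.04741651  0.23751175 -0.39901456  1.9679918   0.1380496   0.96625432
 -2.05856729] ([-0.0471, -0.1881, 0.0099], [0.029, -0.002, 0.004])
```

Emit:
drive_tool --deltas '[{"gripper":0,"offset":[-0.047,-0.188,0.01],"angular":[0.029,0,0]},{"gripper":0,"offset":[-0.047,-0.188,0.01],"angular":[0.029,0,0]},{"gripper":0,"offset":[-0.047,-0.188,0.01],"angular":[0.029,0,0]},{"gripper":0,"offset":[-0.047,-0.188,0.01],"angular":[0.029,0,0]},{"gripper":0,"offset":[-0.047,-0.188,0.01],"angular":[0.029,0,0]}]'

```text
t: 14.85
eef_pos: [0.4543, 0.2754, 0.2682]
tool_rot: [0.001, 1.0, -0.028, -0.0]
contact_force: [-0.9, -0.5, 0.2]
gripper_width: 1.001
grasp_force: 0.0
```

Run:
```python
from h import *
o=bot.get_obs();print(o["eef_pos"],o["q"],delta([.457,.271,.095],tool(0)))
cv2.imwrite("pics/s6.png",np.hstack([optics.read_camera("side")[180:380,200:330].repeat(3,0).repeat(3,1),optics.read_camera("top")[170:370,150:280].repeat(3,0).repeat(3,1)]))
```

```text
[0.45434997 0.27538382 0.26815396] [-0.25301635  0.3246655  -0.49500404  1.9077548   0.18789659  0.95675487
 -2.46299802] ([0.0031, 0.0038, 0.1732], [0.003, 0.001, 0.017])
```

View pics/s6.png

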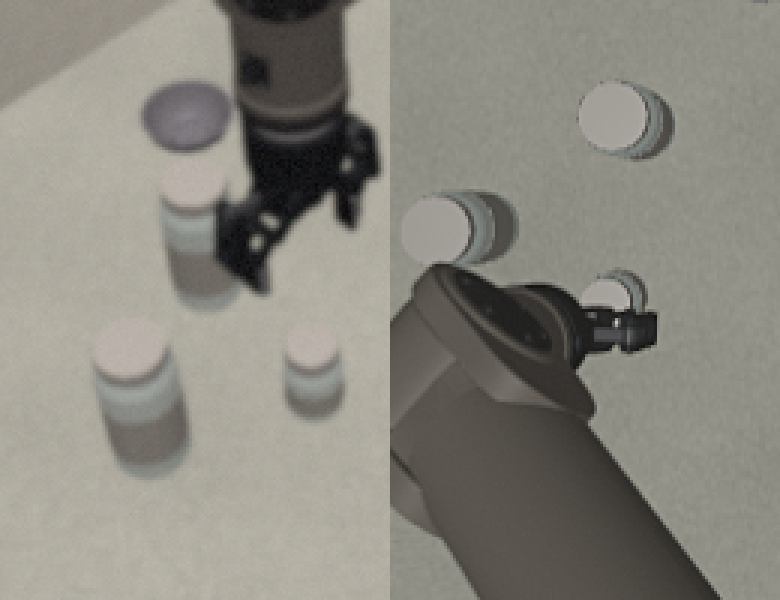

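The wide-open fingers sit above the short jar (side cap near (304,293)), and the tall jars are clear. I'll descend.

Emit:
drive_tool --deltas '[{"gripper":0,"offset":[0.003,0.0038,0.03],"angular":[0,0,0.017]},{"gripper":0,"offset":[0.003,0.0038,0.06],"angular":[0,0,0.017]},{"gripper":0,"offset":[0.003,0.0038,0.08],"angular":[0,0,0.017]},{"gripper":0,"offset":[0.003,0.0038,0.09],"angular":[0,0,0.017]},{"gripper":0,"offset":[0.003,0.0038,0.09],"angular":[0,0,0.017]}]'

```text
t: 15.45
eef_pos: [0.46, 0.2621, 0.1771]
tool_rot: [0.004, 0.999, -0.041, -0.001]
contact_force: [0.3, 0.1, -0.1]
gripper_width: 1.002
grasp_force: 0.0
```

Run:
```python
from h import *
o=bot.get_obs();print(o["eef_pos"],o["contact_force"],delta([.4575,.270,.096],tool(0)), tri((221.1,271),(304.5,294)))
```

```text
[0.45997927 0.26205934 0.17705838] [ 0.28189793  0.14715895 -0.13308623] ([-0.003, -0.0084, 0.081], [0.011, 0.002, -0.015]) (array([0.45664676, 0.27078538, 0.08340269]), np.float64(0.000578114845444736))
```

Emit:
drive_tool --deltas '[{"gripper":0,"offset":[-0.003,-0.0085,0.02],"angular":[0,0,0]},{"gripper":0,"offset":[-0.003,-0.0085,0.045],"angular":[0,0,0]},{"gripper":0,"offset":[-0.003,-0.0085,0.065],"angular":[0,0,0]},{"gripper":0,"offset":[-0.003,-0.0085,0.081],"angular":[0,0,0]},{"gripper":0,"offset":[-0.003,-0.0085,0.081],"angular":[0,0,0]}]'

```text
t: 15.95
eef_pos: [0.4577, 0.2711, 0.0965]
tool_rot: [0.004, 0.999, -0.04, -0.0]
contact_force: [-0.5, 0.6, 0.2]
gripper_width: 1.003
grasp_force: 0.0
```

Run:
```python
from h import *
o=bot.get_obs();print(o["eef_pos"],o["contact_force"],delta([.4567,.2708,.094],tool(0)))
```

```text
[0.45774198 0.27108668 0.09647197] [-0.53873726  0.56770516  0.21691983] ([-0.001, 0.0004, 0.0025], [0.01, 0.001, -0.014])
```

Aligned. Close.

Emit:
drive_tool --deltas '[{"gripper":255,"offset":[-0.001,0,0.002],"angular":[0,0,0]},{"gripper":255,"offset":[-0.001,0,0.002],"angular":[0,0,0]},{"gripper":255,"offset":[-0.001,0,0.002],"angular":[0,0,0]},{"gripper":255,"offset":[-0.001,0,0.002],"angular":[0,0,0]},{"gripper":255,"offset":[-0.001,0,0.002],"angular":[0,0,0]}]' --grip_force 30

```text
t: 16.45
eef_pos: [0.4575, 0.2722, 0.0965]
tool_rot: [0.003, 0.999, -0.04, 0.001]
contact_force: [-1.3, -0.4, 4.8]
gripper_width: 0.6
grasp_force: 30.7
```

Emit:
drive_tool --deltas '[{"gripper":255,"offset":[0,0,0],"angular":[0,0,0]},{"gripper":255,"offset":[0,0,-0.005],"angular":[0,0,0]},{"gripper":255,"offset":[0,0,-0.02],"angular":[0,0,0]},{"gripper":255,"offset":[0,0,-0.04],"angular":[0,0,0]},{"gripper":255,"offset":[0,0,-0.06],"angular":[0,0,0]}]'

```text
t: 16.95
eef_pos: [0.4568, 0.2723, 0.1568]
tool_rot: [0.003, 0.999, -0.04, 0.0]
contact_force: [-0.1, 0.9, -1.7]
gripper_width: 0.595
grasp_force: 31.6
```

Run:
```python
from h import *
o=bot.get_obs();print(o["eef_pos"],o["contact_force"],delta([.457,.27,.30],tool(0)),delta(BAY+[0,0,.295],tool(0)))
```

```text
[0.45675723 0.27230833 0.15677237] [-0.07117431  0.86613964 -1.70882548] ([0.0005, 0.0032, -0.1432], [0.008, -0.001, -0.013]) ([0.0676, 0.4231, -0.1406], [0.008, -0.001, -0.013])
```

Jar held (opening ≈ 51 mm). Carry it to the bay.

Emit:
drive_tool --deltas '[{"gripper":255,"offset":[0,0.01,-0.04],"angular":[0,0,0]},{"gripper":255,"offset":[0.005,0.04,-0.08],"angular":[0,0,0]},{"gripper":255,"offset":[0.01,0.075,-0.1],"angular":[0,0,0]},{"gripper":255,"offset":[0.018,0.115,-0.1],"angular":[0,0,0]},{"gripper":255,"offset":[0.025,0.155,-0.1],"angular":[0,0,0]}]'

```text
t: 17.45
eef_pos: [0.4695, 0.1153, 0.2584]
tool_rot: [0.003, 0.999, -0.04, 0.002]
contact_force: [0.9, -0.4, -1.7]
gripper_width: 0.595
grasp_force: 32.0
```

Emit:
drive_tool --deltas '[{"gripper":255,"offset":[0.006,0.04,0],"angular":[0,0,0]},{"gripper":255,"offset":[0.012,0.08,0],"angular":[0,0,0]},{"gripper":255,"offset":[0.018,0.12,0],"angular":[0,0,0]},{"gripper":255,"offset":[0.026,0.16,0],"angular":[0,0,0]},{"gripper":255,"offset":[0.032,0.2,0],"angular":[0,0,0]}]'

```text
t: 17.95
eef_pos: [0.485, -0.087, 0.2588]
tool_rot: [0.003, 0.999, -0.04, 0.001]
contact_force: [1.2, -0.5, -2.5]
gripper_width: 0.6
grasp_force: 32.0
```

Run:
```python
from h import *
o=bot.get_obs();print(o["eef_pos"],o["contact_force"],delta(BAY+[0,0,.235],tool(0)))
```

```text
[ 0.48502614 -0.08697311  0.25876451] [ 1.18062824 -0.47867547 -2.47491303] ([0.0104, 0.0663, 0.0192], [0.008, -0.003, -0.013])
```

Emit:
drive_tool --deltas '[{"gripper":255,"offset":[0.004,0.025,0],"angular":[0.008,0,-0.013]},{"gripper":255,"offset":[0.008,0.05,0],"angular":[0.008,0,-0.013]},{"gripper":255,"offset":[0.01,0.066,0],"angular":[0.008,0,-0.013]},{"gripper":255,"offset":[0.01,0.066,0.01],"angular":[0.008,0,-0.013]},{"gripper":255,"offset":[0.01,0.066,0.02],"angular":[0.008,0,-0.013]}]'

```text
t: 18.45
eef_pos: [0.4897, -0.1517, 0.2379]
tool_rot: [-0.0, 0.999, -0.035, 0.001]
contact_force: [-0.2, 0.6, -2.1]
gripper_width: 0.595
grasp_force: 32.0
```

Run:
```python
from h import *
o=bot.get_obs();print(o["eef_pos"],o["contact_force"],delta(BAY+[0,0,.105],tool(0)))
cv2.imwrite("pics/s7.png",np.hstack([optics.read_camera("side")[80:260,310:440].repeat(3,0).repeat(3,1),optics.read_camera("top")[150:330,330:460].repeat(3,0).repeat(3,1)]))
```

```text
[ 0.4897311  -0.15166411  0.23786962] [-0.23007917  0.59113653 -2.07292174] ([0.0004, 0.0023, 0.1279], [-0.0, -0.002, -0.0])
```

View pics/s7.png

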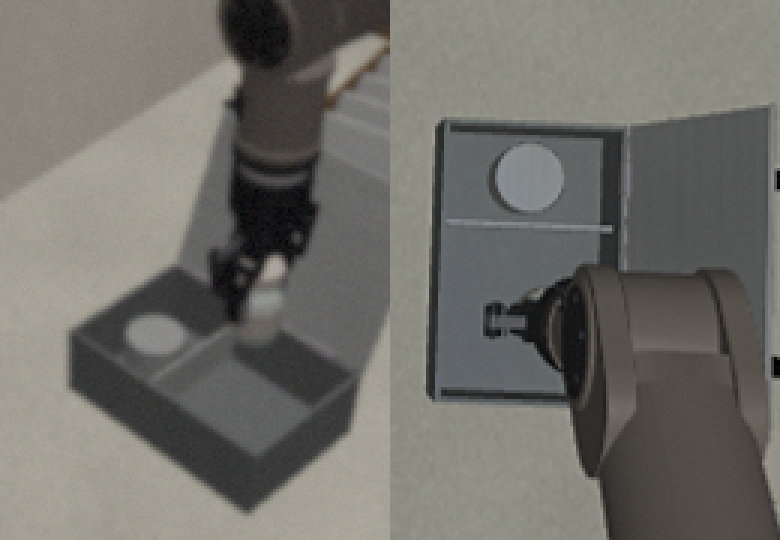

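Side and top views: the jar hangs upright over the near bay, with the divider at crop row 226 and the lid standing open. The wrist bulges toward the lid, so I'll check its clearance before lowering.

Run:
```python
from h import *
print(tri((391.7,260),(395,91.7)))
for z in(.4,.45,.5): print(z,onz("top",(457,247),z),onz("top",(386,260),z))
u=-EX*np.cos(1.9)+Z*np.sin(1.9); print("lid top",H+.195*u)
print(bot.get_obs()["joint_torque"])
```

```text
(array([ 0.49796025, -0.10819397,  0.48299777]), np.float64(0.0011169897399436384))
0.4 [ 0.51470761 -0.25753679  0.4       ] [ 0.49324656 -0.11439672  0.4       ]
0.45 [ 0.51669381 -0.23874257  0.45      ] [ 0.49653625 -0.10429646  0.45      ]
0.5 [ 0.51868    -0.21994836  0.5       ] [ 0.49982593 -0.09419619  0.5       ]
lid top [ 0.5256871  -0.30488386  0.26952852]
[  0.47838589 -44.89460707  -1.42913025 -24.728778     0.09568006
  -0.29611641  -0.05558454]
```

Clear: the wrist underside stays above about 0.29 m and 7 cm from the lid. I'll lower the jar.

Emit:
drive_tool --deltas '[{"gripper":255,"offset":[0,-0.003,0.025],"angular":[0,0,0]},{"gripper":255,"offset":[0,-0.003,0.05],"angular":[0,0,0]},{"gripper":255,"offset":[0,-0.003,0.075],"angular":[0,0,0]},{"gripper":255,"offset":[0,-0.003,0.1],"angular":[0,0,0]},{"gripper":255,"offset":[0,-0.003,0.115],"angular":[0,0,0]}]'

```text
t: 19.05
eef_pos: [0.4894, -0.1475, 0.1211]
tool_rot: [-0.001, 0.999, -0.034, -0.001]
contact_force: [-0.6, 0.2, -1.5]
gripper_width: 0.597
grasp_force: 32.0
```

Emit:
drive_tool --deltas '[{"gripper":255,"offset":[0,0,0.003],"angular":[0,0,0]},{"gripper":255,"offset":[0,0,0.006],"angular":[0,0,0]},{"gripper":255,"offset":[0,0,0.009],"angular":[0,0,0]},{"gripper":255,"offset":[0,0,0.012],"angular":[0,0,0]},{"gripper":255,"offset":[0,0,0.015],"angular":[0,0,0]}]'

```text
t: 19.55
eef_pos: [0.4905, -0.1493, 0.1082]
tool_rot: [0.0, 0.999, -0.035, 0.001]
contact_force: [0.1, 0.7, -2.9]
gripper_width: 0.595
grasp_force: 32.0
```

Emit:
drive_tool --deltas '[{"gripper":255,"offset":[0,0,0.001],"angular":[0,0,0]},{"gripper":255,"offset":[0,0,0.002],"angular":[0,0,0]},{"gripper":255,"offset":[0,0,0.003],"angular":[0,0,0]},{"gripper":255,"offset":[0,0,0.004],"angular":[0,0,0]},{"gripper":255,"offset":[0,0,0.004],"angular":[0,0,0]}]'

```text
t: 20.05
eef_pos: [0.49, -0.1493, 0.1037]
tool_rot: [0.0, 0.999, -0.035, 0.0]
contact_force: [0.5, -0.5, -1.9]
gripper_width: 0.598
grasp_force: 32.0
```

Emit:
drive_tool --deltas '[{"gripper":255,"offset":[0,0,0.001],"angular":[0,0,0]},{"gripper":255,"offset":[0,0,0.002],"angular":[0,0,0]},{"gripper":255,"offset":[0,0,0.002],"angular":[0,0,0]},{"gripper":255,"offset":[0,0,0.002],"angular":[0,0,0]}]'

```text
t: 20.45
eef_pos: [0.4901, -0.1493, 0.1017]
tool_rot: [0.0, 0.999, -0.035, 0.0]
contact_force: [-0.0, -0.9, -1.4]
gripper_width: 0.598
grasp_force: 32.0
```

Emit:
drive_tool --deltas '[{"gripper":255,"offset":[0,0,0.001],"angular":[0,0,0]},{"gripper":255,"offset":[0,0,0.0015],"angular":[0,0,0]},{"gripper":255,"offset":[0,0,0.0015],"angular":[0,0,0]}]'

```text
t: 20.75
eef_pos: [0.4902, -0.1492, 0.1015]
tool_rot: [0.0, 0.999, -0.035, 0.0]
contact_force: [-3.7, 1.0, 13.9]
gripper_width: 0.595
grasp_force: 33.2
```

Touched down. Relax slightly and open gradually.

Emit:
drive_tool --deltas '[{"gripper":255,"offset":[0,0,-0.001],"angular":[0,0,0]},{"gripper":80,"offset":[0,0,-0.001],"angular":[0,0,0]},{"gripper":50,"offset":[0,0,-0.001],"angular":[0,0,0]},{"gripper":0,"offset":[0,0,-0.001],"angular":[0,0,0]},{"gripper":0,"offset":[0,0,-0.001],"angular":[0,0,0]}]'

```text
t: 21.25
eef_pos: [0.4901, -0.1493, 0.1012]
tool_rot: [0.0, 0.999, -0.035, 0.0]
contact_force: [0.4, 0.4, 0.0]
gripper_width: 1.001
grasp_force: 0.0
```

Emit:
drive_tool --deltas '[{"gripper":0,"offset":[0,0,0],"angular":[0,0,0]},{"gripper":0,"offset":[0,0,0],"angular":[0,0,0]},{"gripper":0,"offset":[0,0,0],"angular":[0,0,0]},{"gripper":0,"offset":[0,0,-0.005],"angular":[0,0,0]},{"gripper":0,"offset":[0,0,-0.015],"angular":[0,0,0]}]'

```text
t: 21.75
eef_pos: [0.4896, -0.1491, 0.1163]
tool_rot: [-0.0, 0.999, -0.035, -0.0]
contact_force: [0.6, -0.5, 1.3]
gripper_width: 0.995
grasp_force: 0.0
```

Emit:
drive_tool --deltas '[{"gripper":0,"offset":[0,0,-0.025],"angular":[0,0,0]},{"gripper":0,"offset":[0,0,-0.05],"angular":[0,0,0]},{"gripper":0,"offset":[0,0,-0.08],"angular":[0,0,0]},{"gripper":0,"offset":[0,0,-0.11],"angular":[0,0,0]},{"gripper":0,"offset":[0,0,-0.14],"angular":[0,0,0]}]'

```text
t: 22.25
eef_pos: [0.4898, -0.1491, 0.2585]
tool_rot: [0.0, 0.999, -0.035, 0.001]
contact_force: [0.1, -0.7, 0.6]
gripper_width: 0.997
grasp_force: 0.0
```

Emit:
drive_tool --deltas '[{"gripper":0,"offset":[0,-0.05,0],"angular":[0,0,0]},{"gripper":0,"offset":[0,-0.1,0],"angular":[0,0,0]},{"gripper":0,"offset":[0,-0.15,0],"angular":[0,0,0]},{"gripper":0,"offset":[0,-0.2,0],"angular":[0,0,0]},{"gripper":0,"offset":[0,-0.2,0],"angular":[0,0,0]}]'

```text
t: 22.75
eef_pos: [0.5039, 0.0584, 0.2579]
tool_rot: [-0.002, 1.0, -0.029, 0.002]
contact_force: [0.1, -0.4, -0.5]
gripper_width: 1.0
grasp_force: 0.0
```

Run:
```python
from h import *
im=optics.read_camera("top"); s=optics.read_camera("side")
d=im[:,:,2].astype(int)-im[:,:,0]; print("warm px in bay")
def cap(im,n,x0,x1,y0,y1,z):
    w=im[y0:y1,x0:x1].astype(int); m=(((w[:,:,2]-w[:,:,0])>2)&(w.mean(2)>135)).astype('uint8')*255
    for c in cv2.findContours(m,0,1)[0]:
        if cv2.contourArea(c)>30:
            (u,v),r=cv2.minEnclosingCircle(c); M=cv2.moments(c); u,v=M["m10"]/M["m00"]+x0,M["m01"]/M["m00"]+y0
            p=onz(n,(u,v),z); print(n,(u,v),r,p,"bay frame",(p-BAY)@EX,(p-BAY)@EY)
cap(im,"top",345,410,215,285,.09); cap(s,"side",340,440,140,240,.09)
# lid edge column along row 200 and 250
g=cv2.cvtColor(im,6).astype(int); print(g[250,395:475])
print(bot.get_obs()["eef_pos"],bot.get_obs()["contact_force"])
```

```text
warm px in bay
top (375.78092783505156, 253.9810996563574) 8.544103622436523 [ 0.48999762 -0.14968626  0.09      ] bay frame -0.004283755579101392 -0.00046839834617621885
side (351.0736040609137, 231.09137055837562) 20.402305603027344 [0.50617441 0.02723259 0.09      ] bay frame -0.1818926860682398 0.0032836326827071537
side (391.0967184801382, 203.5112262521589) 7.159010887145996 [ 0.48961346 -0.14484535  0.09      ] bay frame -0.009085676561725887 -0.0011904599851111518
side (430.814245014245, 222.6150997150997) 31.567487716674805 [ 0.35388433 -0.15622376  0.09      ] bay frame 0.011765330789818357 -0.1357837755166021
side (368.73455178416015, 151.15926892950392) 15.041708946228027 [ 0.70905113 -0.3126811   0.09      ] bay frame 0.142969848348954 0.22944711580255045
[100  99 100 105  68  45  44  45  46  44  39  97 111 106  88  83  86  88
  86  87  86  85  87  86  86  86  87  86  86  85  86  85  85  86  86  85
  88  87  87  86  87  87  88  86  86  87  87  87  87  88  87  87  86  86
  87  86  88  87  88  82 111 125 123 138 146 145 144 145 145 141 140 142
 144 143 143 143 147 147 145 144]
[0.50387638 0.05154353 0.2570144 ] [-0.22614912 -0.95652389 -0.14783565]
```

```bash
python3 -c "
from station import bot
print(bot.hand_in())"
```

```text
the job is handed in; nothing more can be done
None
```

The job is handed in: the lid stands open by itself at about 1.89 rad after a roughly 11 N press against its stop, and the short jar stands about 5 mm from the bay's centre, with the tall jars and bowl never touched; the hand-in returned no verdict.

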